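# Nest the toy beakers and hold the set up to the inspection camera

## Robot

A 7-joint arm with a two-finger parallel gripper is mounted at the origin on the work surface. World frame = base frame: x ahead of the robot, y to its left, z up, the work surface at z = 0. Lengths are in m, angles in rad, forces in N, time in s.
With the tool pointing down it reaches from about 0.425 to 0.875 m from the base axis. Payload 9.9 kg.
Tool frame: the origin (TCP) lies midway between the tips of the shut fingers; the grasp point (between the pads) lies 19 mm behind it; z points along the fingers, y is the line along which they close (so a half turn about z gives the same grasp; the last joint's range is limited). The gripper opens to 85 mm and grips with 20 to 120 N. Pads are 22 mm wide; open, the fingers measure 114 mm over their backs; the gripper's body (76 mm by 85 mm) begins 54 mm behind the grasp point. The pads swing forward as they close: fully open they stand 13 mm farther back than shut.
Start: joints at [-1.205, 0.576, 0.025, 1.437, -0.015, 1.129, -0.057], TCP at [0.293, 0.608, 0.231] pointing down, gripper open.
Joint ranges: [-2.76, 2.76], [-0.34, 2.15], [-1.52, 1.57], [0.19, 2.46], [-1.09, 4.23], [0.17, 1.99], [-2.82, 2.82]. Speed limits (rad/s): [2.22, 2.22, 3.01, 3.01, 3.14, 3.14, 3.14].

## Interface

Orientations are given as a rotation vector (axis times angle).
In Python, from workcell import env gives the robot as it stands. The module is installed in compiled form; this text tells all that it offers.
- The arm moves only by the tool send_rows, never from a script. Its argument "targets" is a list of rows, each a list of 4 numbers: the shift along the tool's x, y, z in cm, then the turn about the tool's z in degrees. In form: [[x, y, z, spin], ...]. A call has 1 to 10 rows; each row is the pose to reach, as a shift and turn from the pose commanded when the call began, along the tool's axes at that moment; what a row does not reach only later rows make up. A row lasts 1/12 s, in which the tool goes at most 41.7 mm and 7.16 degrees, less where a joint would pass 70% of its speed; a pose out of reach is approached as far as the arm can. A call with a gripper value outside its range is refused whole. "claw" is the opening, from 0 (shut) to 1 (fully open), set as the call begins (left out, the last holds). The fingers move at their own pace and stop on an object; "grip_force" is the grip in N (left out, the last holds). Time passes only in rows, so rows that repeat a pose let the fingers close. It gives the time, the measured TCP pose, the force, the opening and the grip force at its end, in the units of the state.
- env.observe(): the state, without advancing time (a new reading comes with each control period).
- env.get_image(name): name is "side" or "top" or "wrist"; returns a dict with "image" (400x640x3 uint8, blue, green, red), "fx", "fy", "cx", "cy" (pixels), "origin" and "attitude" of the camera in the world; the wrist camera has in their place "T_tool_cam" (4x4, takes a point from camera to tool coordinates, whose origin is the TCP and whose axes are the flange's). Camera axes: x right, y up, looking along -z (the intrinsics and any distortion apply to the point x, -y, -z); pixel columns grow to the right and rows downward; lengths in m; the calibration is good to about 2 mm. A picture is of the moment at which its call begins: read the wrist's pose just before it. There is no depth.
- env.finish_job(): hands the job in; it is judged then, once.
Trained networks look in a picture, given as the dict that the camera call returned (one of the last four; its "shot" number tells which), for a name from the list of things; names that differ only in an ending like _2 or _b are one class to them, and where a whole thing is asked for, a point or a joint stands for the part that bears it (a point fixed in the world has none). Each returns a list of dicts, best first, with "score" (0 to 1); they miss things now and then, are a little off and sometimes report something else, mostly with a low value. They report only what shows in the picture. A call takes as long as a camera call. They do not tell look-alikes from the thing itself.
- env.look_for(picture, query): "box" ([left, top, width, height] as shares, 0 to 1, of the picture: columns of its width, rows of its height, round what is visible of it).
- env.landmark_of(picture, query): "at" ([column, row] as shares, 0 to 1, of the picture: columns of its width, rows of its height: a listed point, or the origin of a listed thing).
The state is a dict: "time_s": time; "joints": joint angles; "joint_vel": joint speeds; "joint_efforts": joint torques, N m; "ee_pos": TCP position; "tool_rot": TCP orientation; "contact_force": force on the tool from outside, world axes, zero at the start; "ft_torque": the same for the moment, N m; "finger_gap": finger opening in m; "grip_force": force on a finger pad.
Only numpy, scipy, OpenCV 4.12 (cv2) and the standard library are available. Lean on these libraries where they do the work, as an engineer would, in place of code of your own. Each camera call takes 0.05 s, during which the arm holds its last target. There are 200 camera calls.

## Task

Nest the toy kitchen's three enamel beakers while the big red one stands on the bench: first the blue one down into the red one, then the little yellow one down into the blue one, each setting down on its collar rather than being dropped, and let go of. Then take the red beaker, lift the whole nest and show it to the inspection camera: held still and upright straight above the centre of the round white mat, the middle of the red beaker level with the lens, its handle pointing at the lens. Finish while holding it there; touch nothing of the camera stand and leave the chair, pail and jug where they are.

Things in the scene. Friction and masses are not known exactly. Their poses are not given: they have to be found in the camera images.
- large: big red beaker, black rim, one white ear handle, open on top, upright. Outside diameter 67 mm, 52 mm high, mouth 57 mm inside, 130 g. Origin: centre of its underside; z up its axis; +x towards the handle, which reaches 56 mm from the axis, 10 to 44 mm up, 7 mm thick. Grip it across the diameter, fingers clear of the ear. The handle starts within about 70 degrees of world +y
- middle: blue beaker, black rim, open on top, upright. 46 mm high; foot 40 mm across, widening over 14 mm to 54 mm; mouth 48 mm inside; 70 g. Its collar, 63 mm across, 29 to 32 mm above the underside, comes to rest on the red rim. Grip the 54 mm band above the collar (32 to 46 mm up): fingers do not fit into the red beaker. Origin: centre of its underside, z up
- small: little yellow beaker, black rim, open on top, upright. 40 mm high; foot 32 mm across, widening over 14 mm to 45 mm; 45 g. Its collar, 54 mm across, 23 to 26 mm above the underside, comes to rest on the blue rim. Grip the 45 mm band above the collar (26 to 40 mm up). Origin: centre of its underside, z up
- large_mid (a point): middle of the red beaker: on its axis, 26 mm above its underside
- large_handle (a point): point on the red beaker's ear handle, 50 mm from the axis and 27 mm above the underside
- large_seat (a point): point on the red beaker's axis 23 mm above its underside, where the centre of the blue one's underside lies when nested (the blue rim is then 69 mm above the red underside)
- middle_seat (a point): point on the blue beaker's axis 23 mm above its underside, where the centre of the yellow one's underside lies when nested (the yellow one's underside is then 46 mm and its rim 86 mm above the red underside)
- station: fixed inspection stand. Origin: centre of the round white mat (110 mm across, 1 mm thick, black centre dot) on the bench; +y from the mat to the camera. Foot 130 x 110 mm, centred 285 mm from the mat's centre; column at 300 mm, 317 mm tall. The black camera on it, 80 mm wide and 56 mm high, looks level along -y over the mat
- lens (a point): centre of the lens's front glass, about 193 mm horizontally from the mat's centre; its height differs from run to run, between 140 and 220 mm above the bench
- view (a point): the place to show things: the point straight above the mat's centre at the lens's height
- chair: cream toy chair with heart-shaped back, 58 x 58 mm, 117 mm high, loose; a bystander. Origin: centre of its underside
- pail: grey metal toy pail, 64 mm across, 60 mm high with its folded bail, loose; a bystander. Origin: centre of its underside
- jug: green toy jug, 58 mm across plus a handle, 72 mm high, loose; a bystander. Origin: centre of its underside
Things that resemble listed ones, but are neither listed nor needed, are in the scene too. Several things look just like the small: the one meant starts nearest to the robot's base.

How it is judged:
By the outcome, as a careful person would: the job done as asked, in the order asked, and still so for the second after the job is handed in, while the arm keeps its last pose, push and grip.
It also fails if it takes over 67 s, if anything falls off the work surface, if the arm or the gripper's body presses on something with over 40 N, if the wrist force passes 120 N, or if a joint passes its speed limit or range.

## Working session

There is one attempt and no reset: what is moved stays moved. The work goes in short steps, Python scripts to look and compute and a tool call to move; the robot and the scene stay as the last step left them, time stands still between calls to the robot, and variables do not carry over. Pictures are saved under pics/ and viewed, at most 10 in all, crops included, and the job is handed in when it is done.

Besides the shell and the picture viewer there is one more tool, called after "Request:" in YAML: its name, and indented under it one key for each argument. send_rows: Moves the arm, as the interface text tells. Its arguments: {"type":"object","properties":{"targets":{"type":"array"},"claw":{"type":"number"},"grip_force":{"type":"number"}},"required":["targets"]}

```bash
mkdir -p pics
cat > h.py <<'E'
import numpy as np,cv2
from scipy.spatial.transform import Rotation as R
from workcell import env
NAMES=['large','middle','small','station','chair','pail','jug']
def shot(cam):
    s=env.observe(); p=env.get_image(cam)
    if cam=='wrist':
        T=np.eye(4);T[:3,:3]=R.from_rotvec(s['tool_rot']).as_matrix();T[:3,3]=s['ee_pos']
        W=T@np.array(p['T_tool_cam'])
    else:
        W=np.eye(4);a=np.array(p['attitude']);W[:3,:3]=a if a.shape==(3,3) else R.from_rotvec(a).as_matrix();W[:3,3]=p['origin']
    return p,W
def ray(p,W,at):
    u,v=at[0]*640,at[1]*400
    d=np.array([(u-p['cx'])/p['fx'],-(v-p['cy'])/p['fy'],-1]);d=W[:3,:3]@d
    return W[:3,3],d/np.linalg.norm(d)
def atz(p,W,at,z):
    o,d=ray(p,W,at);return o+d*(z-o[2])/d[2]
def proj(p,W,X):
    c=W[:3,:3].T@(np.array(X)-W[:3,3]);return np.array([p['cx']+p['fx']*c[0]/-c[2],p['cy']-p['fy']*c[1]/-c[2]])
def tri(rs):
    A=0;b=0
    for o,d in rs:
        P=np.eye(3)-np.outer(d,d);A=A+P;b=b+P@o
    x=np.linalg.solve(A,b);return x,[np.linalg.norm((np.eye(3)-np.outer(d,d))@(x-o)) for o,d in rs]
E
cat > a.py <<'E'
from h import *
np.set_printoptions(precision=4,suppress=True)
s=env.observe();print(s)
for c in ['side','top','wrist']:
    p,W=shot(c);cv2.imwrite(f'pics/{c}0.png',p['image']);print(c,{k:v for k,v in p.items() if k!='image'});print(W)
    for n in NAMES+['large_handle','large_mid','lens']:
        for r in env.landmark_of(p,n)[:5]:
            if r['score']>.2: print(n,round(r['score'],2),np.round(np.array(r['at'])*[640,400],1),atz(p,W,r['at'],0 if n!='lens' else .18))
E
python3 a.py
```

```text
{'time_s': 0.0, 'joints': array([-1.2048,  0.5765,  0.0248,  1.4379, -0.015 ,  1.129 , -0.0565]), 'joint_vel': array([-0.0022,  0.001 ,  0.0017, -0.0017, -0.0013,  0.0008, -0.0004]), 'joint_efforts': array([  0.0005, -76.5788,   2.2508, -28.5945,   0.0154,   0.0132,
         0.    ]), 'ee_pos': array([0.2933, 0.6075, 0.2305]), 'tool_rot': array([-0.7005, -3.0622,  0.0025]), 'contact_force': array([ 0.6145, -1.1151,  0.0479]), 'ft_torque': array([0.0243, 0.0478, 0.0126]), 'grip_force': 0.0, 'finger_gap': 0.08538500183703021}
side {'fx': 504.7516251046244, 'fy': 504.7516251046244, 'cx': 310.0774430886431, 'cy': 200.21932740754096, 'origin': array([1.2845, 0.8097, 0.8287]), 'attitude': array([0.4428, 1.1182, 2.1562]), 'shot': 1}
[[-0.7249 -0.3994  0.5613  1.2845]
 [ 0.6889 -0.4166  0.5932  0.8097]
 [-0.003   0.8167  0.5771  0.8287]
 [ 0.      0.      0.      1.    ]]
large 0.95 [250.9 167.1] [ 0.4886 -0.301   0.    ]
large 0.73 [246.9 157.7] [ 0.4617 -0.356   0.    ]
middle 0.91 [288.6 180.3] [ 0.4537 -0.1622  0.    ]
small 0.88 [305.3 227.7] [0.5742 0.0403 0.    ]
small 0.87 [273.8 215
[... 1507 characters left out ...]
140.8] [0.7509 0.0891 0.    ]
large_handle 0.82 [432.7 227.8] [ 0.4987 -0.2697  0.    ]
large_mid 0.83 [452.  228.9] [ 0.495  -0.3245  0.    ]
large_mid 0.75 [356.  147.4] [ 0.7308 -0.0583  0.    ]
lens 0.66 [164.1 209.7] [0.5426 0.4137 0.18  ]
wrist {'fx': 322.1061138230891, 'fy': 322.1061138230891, 'cx': 321.31834310371255, 'cy': 196.4797252433173, 'T_tool_cam': array([[-0.0005,  0.9586,  0.2846,  0.0719],
       [ 1.    ,  0.0008, -0.001 , -0.001 ],
       [-0.0011,  0.2846, -0.9586, -0.1447],
       [ 0.    ,  0.    ,  0.    ,  1.    ]]), 'shot': 3}
[[ 0.4353 -0.8629 -0.2567  0.2283]
 [ 0.9003  0.4176  0.1229  0.6382]
 [ 0.0012 -0.2846  0.9586  0.376 ]
 [ 0.      0.      0.      1.    ]]
```

View pics/side0.png

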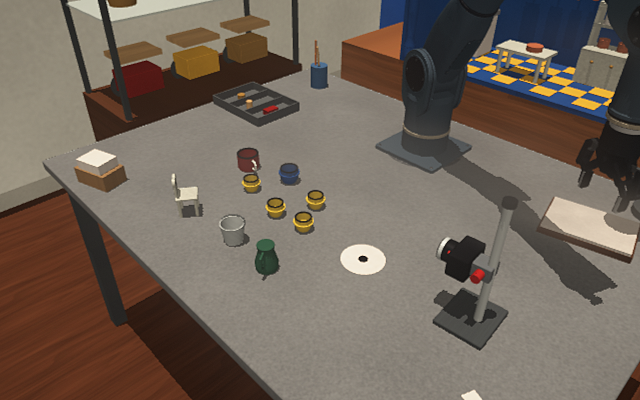

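View pics/top0.png

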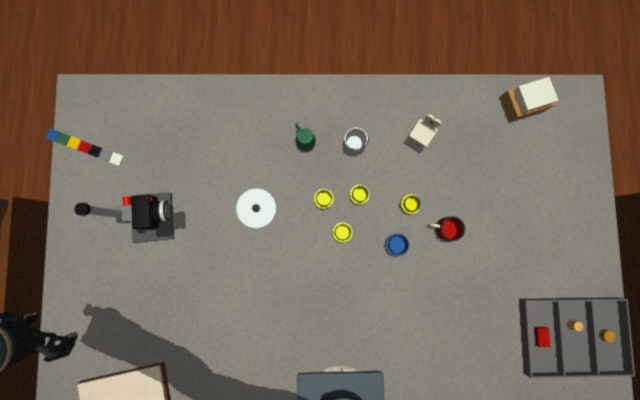

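```bash
cat > b.py <<'E'
from h import *
np.set_printoptions(precision=4,suppress=True)
ps,Ws=shot('side');pt,Wt=shot('top')
for n in ['large','large_mid','large_handle','middle','small','station','lens','view','chair','pail','jug']:
    L=[(r['score'],s['score'],*tri([ray(ps,Ws,r['at']),ray(pt,Wt,s['at'])])) for r in env.landmark_of(ps,n)[:5] for s in env.landmark_of(pt,n)[:5]]
    for l in L:
        if l[3][0]<.012: print(n,np.round(l[:2],2),l[2],l[3][0])
s=ps['image'][200:350,390:540];t=pt['image'][160:260,100:300]
a=cv2.resize(s,(600,600),interpolation=cv2.INTER_CUBIC);b=cv2.resize(t,(800,400),interpolation=cv2.INTER_CUBIC)
cv2.imwrite('pics/lens_s.png',a);cv2.imwrite('pics/lens_t.png',b)
E
python3 b.py
```

```text
large [0.64 0.97] [ 0.4933 -0.3093 -0.0041] 0.0021673937210244655
large_mid [0.8 0.7] [ 0.498  -0.3119  0.0174] 0.0024667371450820316
large_handle [0.66 0.88] [ 0.5013 -0.2735  0.0087] 0.010451046501895284
middle [0.76 0.69] [ 0.4594 -0.159   0.0049] 0.004535819255074385
small [0.6  0.74] [ 0.4914 -0.0067 -0.0093] 0.000611000131068378
small [0.56 0.86] [0.5828 0.0376 0.0049] 0.001165222460443645
small [0.56 0.58] [ 0.5917 -0.0546  0.0021] 0.0014525162980741945
small [0.48 0.76] [ 0.568  -0.1999 -0.0002] 0.005321303761411767
lens [0.81 0.67] [0.5463 0.4197 0.1558] 0.0029611241436088274
chair [0.62 0.68] [ 0.7573 -0.2418 -0.0129] 0.0069881687496310355
pail [0.91 0.96] [ 0.7369 -0.0603 -0.0016] 0.0012882513830667515
jug [0.59 0.62] [0.7541 0.095  0.0052] 0.002890541913186981
```

Request:
send_rows:
  targets:
    - [0, 0, -4, 0]
    - [0, 0, -8, 0]
    - [0, 0, -12, 0]
    - [0, 0, -16, 0]
    - [0, 0, -18, 0]

```text
time_s: 3.42
ee_pos: [0.2938, 0.6084, 0.417]
tool_rot: [0.701, 3.061, 0.01]
contact_force: [0.2, 1.6, 0.1]
finger_gap: 0.0856
grip_force: 0.0
```

View pics/lens_s.png

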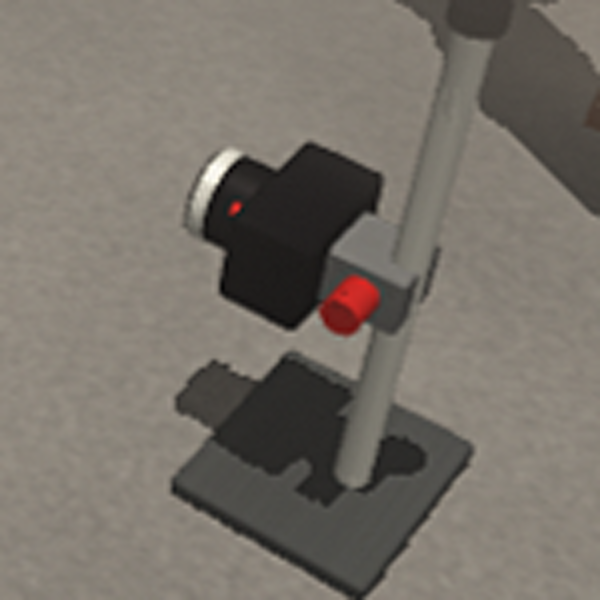

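Request:
send_rows:
  targets:
    - [-2.5, -3.2, 0, -7]
    - [-5, -6.4, 0, -14]
    - [-7.5, -9.6, 0, -21]
    - [-10, -12.8, 0, -28]
    - [-12.5, -16, 0, -35]
    - [-15, -19.2, 0, -42]
    - [-17.5, -22.4, 0, -49]
    - [-20, -25.6, 0, -56]
    - [-22.5, -29, 0, -63]
    - [-25.6, -32.9, 0, -70]

```text
time_s: 4.25
ee_pos: [0.3762, 0.2209, 0.4117]
tool_rot: [-1.133, 2.929, 0.0]
contact_force: [1.0, -0.1, 0.6]
finger_gap: 0.0852
grip_force: 0.0
```

Request:
send_rows:
  targets:
    - [0, 0, 0, 0]
    - [0, 0, 0, 0]
    - [0, 0, 0, 0]

```text
time_s: 4.5
ee_pos: [0.3762, 0.2235, 0.4116]
tool_rot: [-1.123, 2.933, 0.001]
contact_force: [-0.1, 0.5, -0.3]
finger_gap: 0.0851
grip_force: 0.0
```

```bash
cat > c.py <<'E'
from h import *
import sys
np.set_printoptions(precision=4,suppress=True)
tag=sys.argv[1]
p,W=shot('wrist');cv2.imwrite(f'pics/{tag}.png',p['image']);s=env.observe();print(s['time_s'],s['ee_pos'],s['tool_rot'],s['joints']);np.savez(tag,W=W,cal=[p['fx'],p['fy'],p['cx'],p['cy']])
for a in sys.argv[2:]:
    n,z=a.split(':')
    for r in env.landmark_of(p,n)[:5]:
        if r['score']>.2: print(n,round(r['score'],2),np.round(np.array(r['at'])*[640,400],1),atz(p,W,r['at'],float(z)))
E
python3 c.py lens1 lens:.16 station:0
```

```text
4.55 [0.376  0.224  0.4114] [-1.1257  2.9328  0.0006] [-0.6299  0.0888 -0.0161  1.6855  0.0011  1.367   1.6577]
lens 0.73 [346.1 328. ] [0.5356 0.4143 0.16  ]
station 0.71 [257.5 221. ] [0.5595 0.2291 0.    ]
```

View pics/lens1.png

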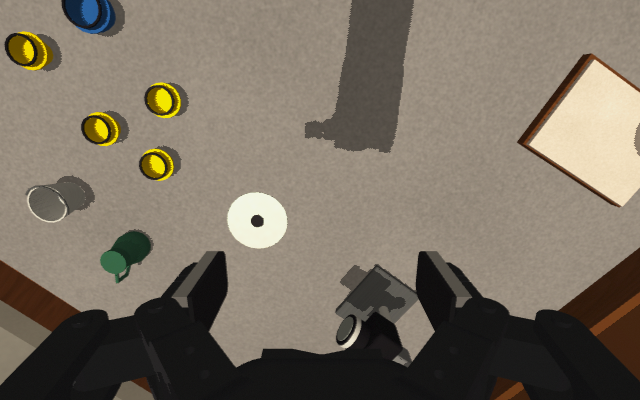

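Run:
```python
import cv2,numpy as np
a=cv2.imread('pics/lens1.png')[305:365,315:375];b=cv2.imread('pics/top0.png')[180:240,130:190]
f=lambda i:cv2.resize(i,(396,396),interpolation=cv2.INTER_CUBIC)
im=np.hstack([f(a),f(b)])
for k in range(0,60,10): 
    c=int(k*6.6); cv2.line(im,(c,0),(c,6),(0,255,0));cv2.line(im,(396+c,0),(396+c,6),(0,255,0));cv2.line(im,(0,c),(6,c),(0,255,0))
cv2.imwrite('pics/crop1.png',im)
```

```text
(no output)
```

View pics/crop1.png

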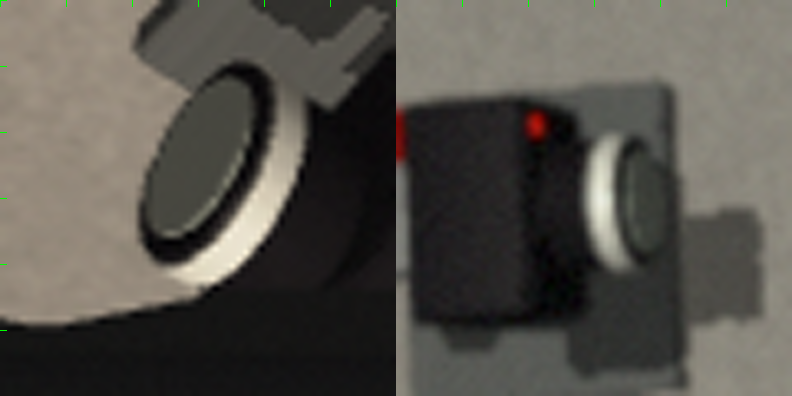

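Run:
```python
from h import *
np.set_printoptions(precision=4,suppress=True)
d=np.load('lens1.npz');W=d['W'];c=d['cal'];p=dict(zip(['fx','fy','cx','cy'],c))
pt,Wt=shot('top')
A=lambda u,v:(u/640,v/400)
x,e=tri([ray(p,W,A(345,328.5)),ray(pt,Wt,A(167.8,210.3))]);print('lens',x,e)
m,e2=tri([ray(p,W,A(257.3,221)),ray(pt,Wt,A(256,208))]);print('mat tri',m,e2,atz(p,W,A(257.3,221),.001),atz(pt,Wt,A(256,208),.001))
m=(atz(p,W,A(257.3,221),.001)+atz(pt,Wt,A(256,208),.001))/2
print(np.linalg.norm((x-m)[:2]),np.degrees(np.arctan2(*(x-m)[1::-1])))
o,dd=ray(p,W,A(345,328.5))
for z in np.arange(.14,.17,.004):
    q=o+dd*(z-o[2])/dd[2];print(z,q,np.linalg.norm((q-m)[:2]))
```

```text
lens [0.5426 0.4172 0.1511] [np.float64(0.0017690375413234216), np.float64(0.001769037541323498)]
mat tri [ 0.5596  0.2275 -0.0004] [np.float64(0.0014289315380987637), np.float64(0.0014289315380988142)] [0.5593 0.2288 0.001 ] [0.5593 0.2259 0.001 ]
0.19064604364880253 95.01113761341138
0.14 [0.5481 0.4258 0.14  ] 0.19875495411021393
0.14400000000000002 [0.546  0.4233 0.144 ] 0.19647237156065217
0.14800000000000002 [0.5438 0.4209 0.148 ] 0.19421740588225228
0.15200000000000002 [0.5416 0.4185 0.152 ] 0.19199103017132582
0.15600000000000003 [0.5394 0.4161 0.156 ] 0.1897942505517835
0.16000000000000003 [0.5373 0.4136 0.16  ] 0.18762810657369614
0.16400000000000003 [0.5351 0.4112 0.164 ] 0.18549367150390383
0.16800000000000004 [0.5329 0.4088 0.168 ] 0.1833920524919685
```

Request:
send_rows:
  targets:
    - [1.7, -3.2, 0, 6.5]
    - [3.4, -6.5, 0, 13]
    - [5, -9.8, 0, 19.5]
    - [6.7, -13, 0, 26]
    - [8.4, -16.3, 0, 32.5]
    - [10, -19.5, 0, 39]
    - [11.7, -22.8, 0, 45.5]
    - [13.4, -26, 0, 52]
    - [15, -29.3, 0, 58.5]
    - [16.7, -32.6, 0, 65]

```text
time_s: 5.53
ee_pos: [0.4711, -0.1318, 0.4114]
tool_rot: [0.632, 3.077, -0.0]
contact_force: [1.7, 0.5, -0.0]
finger_gap: 0.0852
grip_force: 0.0
```

Request:
send_rows:
  targets:
    - [0, 0, 1.5, 6.5]
    - [0, 0, 3, 13]
    - [0, 0, 4.5, 19.5]
    - [0, 0, 6, 26]
    - [0, 0, 7.5, 32.5]
    - [0, 0, 9, 39]
    - [0, 0, 10, 45.5]
    - [0, 0, 11, 52]
    - [0, 0, 11, 58.5]
    - [0, 0, 11, 65]

```text
time_s: 6.37
ee_pos: [0.4706, -0.13, 0.3005]
tool_rot: [-2.186, -2.254, 0.002]
contact_force: [-0.2, -0.1, 0.7]
finger_gap: 0.0854
grip_force: 0.0
```

Request:
send_rows:
  targets:
    - [0, 0, 0, 0]
    - [0, 0, 0, 0]
    - [0, 0, 0, 0]

```text
time_s: 6.62
ee_pos: [0.4707, -0.1305, 0.3013]
tool_rot: [2.177, 2.265, -0.0]
contact_force: [0.5, 1.0, 0.5]
finger_gap: 0.0857
grip_force: 0.0
```

```bash
python3 c.py w1 large:0 large_mid:.026 large_handle:.027 middle:0 small:0
```

```text
6.6667 [ 0.4706 -0.1307  0.3014] [2.1779 2.2639 0.    ] [-0.2905  0.2723  0.6147  1.8155 -0.1741  1.1078  0.4237]
large 0.69 [331.  268.1] [ 0.4927 -0.3061  0.    ]
large_mid 0.58 [333.4 278.9] [ 0.4956 -0.3092  0.026 ]
large_handle 0.62 [346.9 249.4] [ 0.5124 -0.2605  0.027 ]
middle 0.8 [308.9 177.9] [ 0.4545 -0.1645  0.    ]
small 0.97 [341.7  63.4] [ 0.4924 -0.0117  0.    ]
small 0.71 [415.5  23.8] [0.5817 0.0376 0.    ]
small 0.56 [382.4 206.4] [ 0.5628 -0.2028  0.    ]
```

View pics/w1.png

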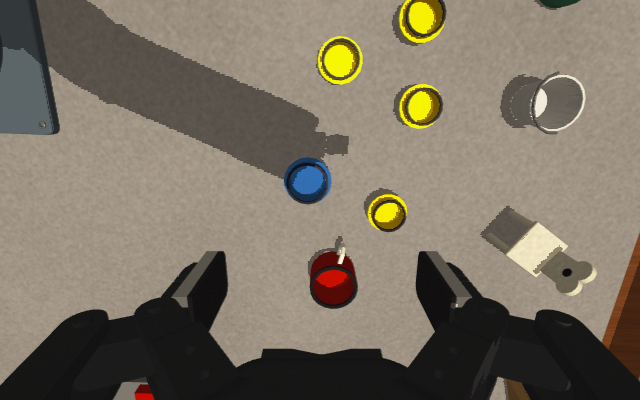

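Request:
send_rows:
  targets:
    - [-0.8, -0.4, 3.5, 0]
    - [-1.6, -0.8, 7, 0]
    - [-2.4, -1.2, 10.5, 0]
    - [-3.1, -1.6, 14, 0]
    - [-3.1, -1.6, 14, 0]
    - [-3.1, -1.6, 14, 0]
    - [-3.1, -1.6, 14, 0]
  claw: 0.85

```text
time_s: 7.5
ee_pos: [0.4565, -0.1627, 0.1629]
tool_rot: [2.181, 2.259, 0.001]
contact_force: [0.5, 1.4, 0.4]
finger_gap: 0.0726
grip_force: 0.0
```

```bash
cat > d.py <<'E'
# blob-rim measurement: fit ellipse to coloured blob outline; compare two wrist shots
from h import *
import sys
np.set_printoptions(precision=4,suppress=True)
rng={'blue':((100,100,40),(130,255,255)),'yellow':((22,120,60),(35,255,255)),'red':((0,120,40),(6,255,255))}
def blobs(im,c):
    m=cv2.inRange(cv2.cvtColor(im,cv2.COLOR_BGR2HSV),*rng[c])
    m=cv2.morphologyEx(m,cv2.MORPH_CLOSE,np.ones((7,7)))
    out=[]
    for k in cv2.findContours(m,cv2.RETR_EXTERNAL,cv2.CHAIN_APPROX_NONE)[0]:
        if cv2.contourArea(k)>300: out.append((cv2.fitEllipse(cv2.convexHull(k)),cv2.contourArea(k)))
    return sorted(out,key=lambda t:-t[1])
if __name__=='__main__':
    for tag in sys.argv[1:]:
        d=np.load(tag+'.npz');W=d['W'];p=dict(zip(['fx','fy','cx','cy'],d['cal']));im=cv2.imread(f'pics/{tag}.png')
        for c in rng:
            for e,a in blobs(im,c)[:4]: print(tag,c,np.round(e[0],1),np.round(e[1],1),a,atz(p,W,np.array(e[0])/[640,400],.03))
E
python3 c.py w2 middle:0 large_handle:.027 large_mid:.026 large:0;python3 d.py w1 w2
```

```text
7.55 [ 0.457  -0.1626  0.1633] [2.1799 2.2588 0.0026] [-0.1349  0.4281  0.5396  2.0324 -0.3161  0.7584  0.6321]
middle 0.68 [319.1 176.6] [ 0.4547 -0.1623  0.    ]
large_handle 0.94 [371.5 280.9] [ 0.5097 -0.2595  0.027 ]
large_mid 0.67 [353.7 322.4] [ 0.4953 -0.309   0.026 ]
large_mid 0.25 [317.4 175.8] [ 0.4531 -0.1556  0.026 ]
large 0.3 [363.5   2. ] [ 0.4873 -0.01    0.    ]
w1 blue [307.4 179.9] [44.3 47.4] 1568.5 [ 0.4536 -0.1601  0.03  ]
w1 yellow [339.6  60. ] [45.3 48.3] 1668.5 [ 0.488  -0.0112  0.03  ]
w1 yellow [421.   17.3] [46.3 51.6] 1595.5 [0.5796 0.0382 0.03  ]
w1 yellow [419.7 105.7] [41.1 46.4] 1412.0 [ 0.5905 -0.06    0.03  ]
w1 yellow [386.5 211.5] [35.8 40.1] 1061.0 [ 0.5626 -0.2003  0.03  ]
w1 red [332.5 277.5] [45.8 53.9] 1836.0 [ 0.4939 -0.3045  0.03  ]
w2 blue [317.6 181.5] [66.7 71.4] 3607.0 [ 0.4534 -0.1598  0.03  ]
w2 yellow [491.4  66.9] [63.5 74.5] 3563.5 [ 0.5901 -0.0604  0.03  ]
w2 yellow [434.1 227.7] [51.9 59.3] 2273.0 [ 0.5626 -0.2001  0.03  ]
w2 yellow [369.2  -5. ] [68.7 76.2] 1681.0 [ 0.488  -0.0131  0.03  ]
w2 red [353.  322.3] [67.2 81.4] 3585.0 [ 0.494  -0.3058  0.03  ]
```

View pics/w2.png

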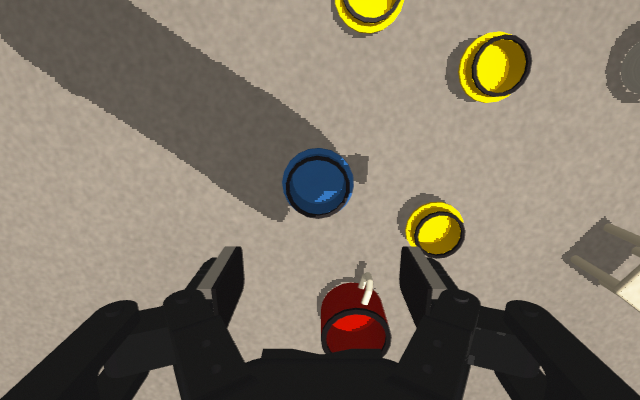

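Request:
send_rows:
  targets:
    - [0.2, -0.3, 3, 0]
    - [0.2, -0.3, 6, 0]
    - [0.2, -0.3, 8.5, 0]
    - [0.2, -0.3, 10, 0]
    - [0.2, -0.3, 11, 0]
    - [0.2, -0.3, 11, 0]
    - [0.2, -0.3, 11, 0]

```text
time_s: 8.33
ee_pos: [0.4527, -0.1606, 0.0517]
tool_rot: [2.182, 2.26, 0.0]
contact_force: [0.7, 0.6, 0.6]
finger_gap: 0.0725
grip_force: 0.0
```

```bash
python3 c.py w3 middle:0;python3 d.py w3|grep blue
```

```text
8.3833 [ 0.453  -0.1608  0.0521] [2.1815 2.2595 0.0008] [-0.0133  0.5922  0.3824  2.1498 -0.47    0.478   0.7674]
middle 0.74 [323.8 221.3] [ 0.4546 -0.1642  0.    ]
w3 blue [322.2 234.4] [105.4 113.2] 9025.5 [ 0.4533 -0.1606  0.03  ]
```

View pics/w3.png

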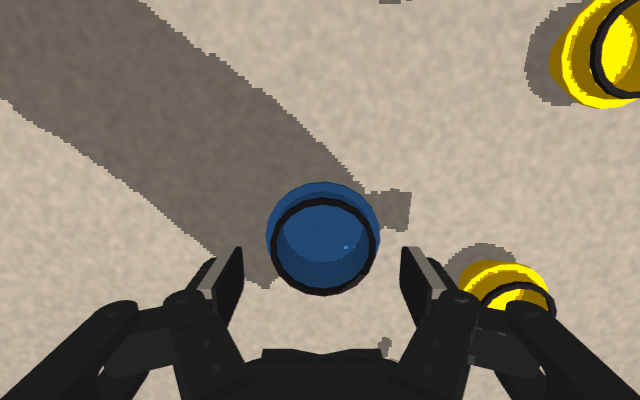

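Request:
send_rows:
  targets:
    - [0, 0.1, 0.8, 0]
    - [0, 0.1, 1.6, 0]
    - [0, 0.1, 2.1, 0]
    - [0, 0.1, 2.1, 0]
    - [0, 0.1, 2.1, 0]

```text
time_s: 8.85
ee_pos: [0.4531, -0.1606, 0.03]
tool_rot: [-2.182, -2.259, 0.001]
contact_force: [0.2, 0.2, 0.6]
finger_gap: 0.0727
grip_force: 0.0
```

Request:
send_rows:
  targets:
    - [0, 0, 0, 0]
    - [0, 0, 0, 0]
    - [0, 0, 0, 0]
    - [0, 0, 0, 0]
    - [0, 0, 0, 0]
    - [0, 0, 0, 0]
    - [0, 0, 0, 0]
    - [0, 0, 0, 0]
  claw: 0
  grip_force: 30

```text
time_s: 9.52
ee_pos: [0.4534, -0.1607, 0.0308]
tool_rot: [2.182, 2.26, 0.0]
contact_force: [-0.9, 0.1, 6.1]
finger_gap: 0.0529
grip_force: 30.7
```

Request:
send_rows:
  targets:
    - [0, 0, -1, 0]
    - [0, 0, -3, 0]
    - [0, 0, -6, 0]
    - [0, 0, -8, 0]
    - [0, 0, -8, 0]
    - [0, 0, -8, 0]

```text
time_s: 10.02
ee_pos: [0.4541, -0.1606, 0.1112]
tool_rot: [2.18, 2.259, 0.002]
contact_force: [-0.3, -0.2, -1.0]
finger_gap: 0.0531
grip_force: 32.1
```

```bash
python3 c.py w4
python3 - <<'E'
from h import *
np.set_printoptions(precision=4,suppress=True)
from d import blobs
rims=[]
for tag in ['w1','w2']:
    d=np.load(tag+'.npz');W=d['W'];p=dict(zip(['fx','fy','cx','cy'],d['cal']));im=cv2.imread(f'pics/{tag}.png')
    # project model rim circle for red; search best x,y by darkness along the ring (radius .0325 z .052)
    g=im.max(axis=2).astype(float)
    best=[]
    t=np.linspace(0,2*np.pi,90)
    def val(x,y,z):
        P=np.c_[x+.031*np.cos(t),y+.031*np.sin(t),0*t+z]
        C=(P-W[:3,3])@W[:3,:3];u=p['cx']+p['fx']*C[:,0]/-C[:,2];v=p['cy']-p['fy']*C[:,1]/-C[:,2]
        return cv2.remap(g.astype(np.float32),u.astype(np.float32),v.astype(np.float32),cv2.INTER_LINEAR).mean()
    for z in (.048,.050,.052,.054):
        L=[(val(x,y,z),x,y) for x in np.arange(.486,.506,.0005) for y in np.arange(-.32,-.296,.0005)]
        print(tag,z,np.array(min(L)))
pt,Wt=shot('top');cv2.imwrite('pics/top1.png',pt['image'])
for n,z in (('large_handle',.027),('large_mid',.026),('large',0)):
    for r in env.landmark_of(pt,n)[:2]: print(n,r['score'],atz(pt,Wt,r['at'],z))
a=cv2.imread('pics/w2.png')[250:370,290:420];b=pt['image'][200:260,410:475]
f=lambda i:cv2.resize(i,(390,360),interpolation=cv2.INTER_CUBIC)
cv2.imwrite('pics/crop2.png',np.hstack([f(a),f(b)]))
E
```

```text
10.0667 [ 0.4535 -0.1603  0.1104] [2.1813 2.2601 0.0009] [-0.0893  0.5024  0.4831  2.0989 -0.3922  0.6261  0.7002]
w1 0.048 [29.0866  0.494  -0.307 ]
w1 0.05 [28.96   0.494 -0.306]
w1 0.052 [29.4371  0.494  -0.3045]
w1 0.054 [29.8153  0.4935 -0.3035]
w2 0.048 [26.7531  0.494  -0.3075]
w2 0.05 [26.6924  0.4935 -0.306 ]
w2 0.052 [26.8885  0.4935 -0.3045]
w2 0.054 [27.0768  0.4935 -0.303 ]
large 0.39 [ 0.4532 -0.1842  0.    ]
```

View pics/crop2.png

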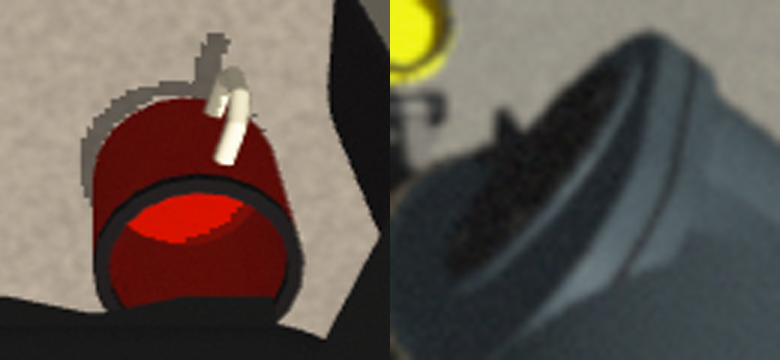

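Request:
send_rows:
  targets:
    - [-2.5, 0.6, 0, 0]
    - [-5.5, 1.3, 0, 0]
    - [-8.5, 2, 0, 0]
    - [-11.5, 2.7, 0, 0]
    - [-13.5, 3.2, 0, 0]
    - [-14.6, 3.5, 0, 0]
    - [-14.6, 3.5, 0, 0]
    - [-14.6, 3.5, 0, 0]

```text
time_s: 10.93
ee_pos: [0.4929, -0.3047, 0.1095]
tool_rot: [-2.182, -2.258, 0.0]
contact_force: [-0.2, 0.3, -0.7]
finger_gap: 0.053
grip_force: 32.1
```

```bash
python3 c.py w5 ; python3 d.py w4 w5|egrep 'blue|red'
python3 - <<'E'
from h import *
im=cv2.imread('pics/w5.png');cv2.imwrite('pics/crop3.png',cv2.resize(im[180:380,200:440],(720,600),interpolation=cv2.INTER_CUBIC))
E
```

```text
10.9833 [ 0.493  -0.3039  0.1096] [-2.1803 -2.259  -0.0003] [ 0.1818  0.6165  0.4593  1.8509 -0.3805  0.7638  0.8825]
w4 blue [321.7 250.9] [119.5 124.9] 11007.5 [ 0.4561 -0.1998  0.03  ]
w4 red [356.2 341.9] [53.3 68.5] 1593.0 [ 0.4882 -0.2832  0.03  ]
w5 blue [321.6 250.8] [119.4 124.9] 11004.0 [ 0.4945 -0.3429  0.03  ]
w5 red [323.9 193.5] [75.  83.6] 2347.0 [ 0.4946 -0.2973  0.03  ]
```

View pics/crop3.png

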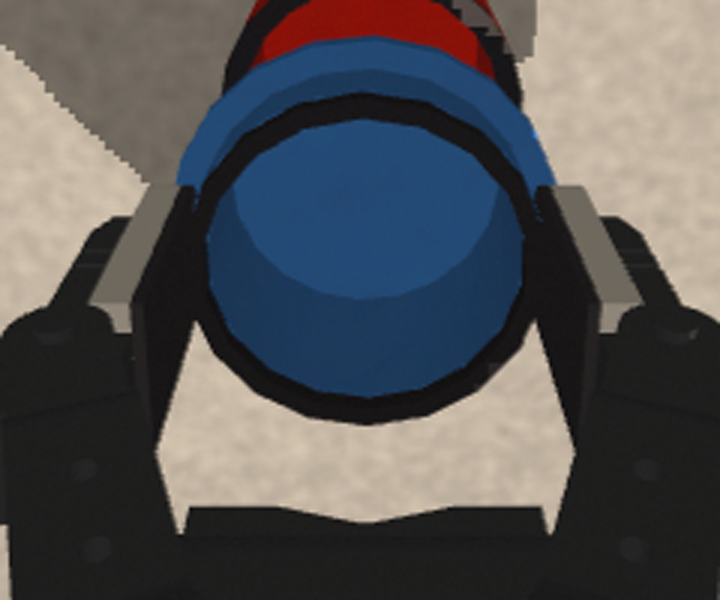

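Request:
send_rows:
  targets:
    - [-0.2, 0.1, 0.5, 0]
    - [-0.2, 0.1, 1.5, 0]
    - [-0.2, 0.1, 2.5, 0]
    - [-0.2, 0.1, 3.2, 0]
    - [-0.2, 0.1, 3.6, 0]
    - [-0.2, 0.1, 4, 0]
    - [-0.2, 0.1, 4, 0]

```text
time_s: 11.57
ee_pos: [0.4942, -0.3069, 0.0694]
tool_rot: [-2.181, -2.259, 0.001]
contact_force: [-0.0, -0.1, -0.2]
finger_gap: 0.0529
grip_force: 32.1
```

Request:
send_rows:
  targets:
    - [0, 0, 0.3, 0]
    - [0, 0, 0.6, 0]
    - [0, 0, 0.8, 0]
    - [0, 0, 1, 0]
    - [0, 0, 1.2, 0]
    - [0, 0, 1.2, 0]

```text
time_s: 12.07
ee_pos: [0.4945, -0.3072, 0.0581]
tool_rot: [-2.182, -2.26, 0.0]
contact_force: [-0.4, -1.0, -0.9]
finger_gap: 0.0532
grip_force: 32.1
```

Request:
send_rows:
  targets:
    - [0, 0, 0.1, 0]
    - [0, 0, 0.2, 0]
    - [0, 0, 0.3, 0]
    - [0, 0, 0.4, 0]
    - [0, 0, 0.45, 0]
    - [0, 0, 0.45, 0]

```text
time_s: 12.57
ee_pos: [0.4946, -0.3072, 0.054]
tool_rot: [2.182, 2.26, 0.0]
contact_force: [0.5, 0.3, -0.7]
finger_gap: 0.0533
grip_force: 32.2
```

Request:
send_rows:
  targets:
    - [0, 0, 0.05, 0]
    - [0, 0, 0.1, 0]
    - [0, 0, 0.15, 0]
    - [0, 0, 0.15, 0]

```text
time_s: 12.9
ee_pos: [0.4946, -0.3073, 0.0538]
tool_rot: [2.182, 2.259, 0.001]
contact_force: [-4.2, 2.6, 17.7]
finger_gap: 0.0532
grip_force: 33.7
```

Request:
send_rows:
  targets:
    - [0, 0, -0.1, 0]
    - [0, 0, -0.1, 0]

```text
time_s: 13.07
ee_pos: [0.4948, -0.3074, 0.0539]
tool_rot: [2.182, 2.259, 0.0]
contact_force: [-1.4, 1.6, 9.7]
finger_gap: 0.0529
grip_force: 33.0
```

Request:
send_rows:
  targets:
    - [0, 0, 0, 0]
    - [0, 0, 0, 0]
    - [0, 0, 0, 0]
    - [0, 0, 0, 0]
    - [0, 0, 0, 0]
  claw: 0.85

```text
time_s: 13.48
ee_pos: [0.4945, -0.3073, 0.0532]
tool_rot: [-2.182, -2.26, 0.0]
contact_force: [-0.1, -0.3, -0.1]
finger_gap: 0.0726
grip_force: 0.0
```

Request:
send_rows:
  targets:
    - [0, 0, -1, 0]
    - [0, 0, -3, 0]
    - [0, 0, -6, 0]
    - [0, 0, -10, 0]
    - [2, 0, -12, 0]
    - [5, 0, -12, 0]
    - [8, 0, -12, 0]
    - [8, 0, -12, 0]
    - [8, 0, -12, 0]

```text
time_s: 14.23
ee_pos: [0.4921, -0.2255, 0.1741]
tool_rot: [-2.179, -2.263, -0.002]
contact_force: [-0.1, 0.1, 0.1]
finger_gap: 0.0727
grip_force: 0.0
```

```bash
python3 c.py w6 large_handle:.027 large_mid:.026 middle:.023 small:0; python3 d.py w6
```

```text
14.2833 [ 0.492  -0.2271  0.1741] [2.1802 2.2608 0.0004] [-0.0056  0.4903  0.5263  1.8807 -0.3193  0.8534  0.7181]
large_handle 0.82 [335.1 215.2] [ 0.5069 -0.2586  0.027 ]
middle 0.64 [322.8 260.8] [ 0.4971 -0.3097  0.023 ]
small 0.7 [395.  155.3] [ 0.5649 -0.2029  0.    ]
w6 blue [320.6 274.5] [62.1 68.9] 3203.0 [ 0.4953 -0.3214  0.03  ]
w6 yellow [399.8 158.3] [55.  61.7] 2533.5 [ 0.5625 -0.2009  0.03  ]
w6 yellow [455.4 -14.9] [64.8 75.1] 909.5 [ 0.5914 -0.063   0.03  ]
w6 red [320.  256.8] [65.7 70.7] 855.5 [ 0.494  -0.3018  0.03  ]
```

View pics/w6.png

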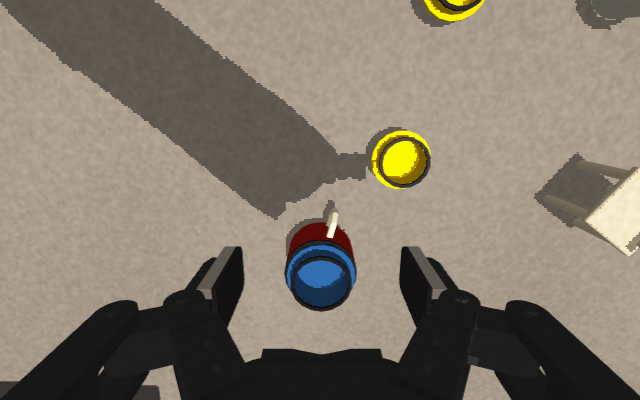

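Request:
send_rows:
  targets:
    - [3.5, 0, 0, 0]
    - [7.5, 0.2, 0, 0]
    - [11.5, 0.3, 0, 0]
    - [15.5, 0.4, 0, 0]
    - [19, 0.5, 2, 0]
    - [21.6, 0.5, 5, 0]
    - [21.6, 0.5, 8, 0]
    - [21.6, 0.5, 9, 0]
    - [21.6, 0.5, 9, 0]
    - [21.6, 0.5, 9, 0]

```text
time_s: 15.32
ee_pos: [0.4894, -0.0132, 0.0838]
tool_rot: [2.185, 2.257, -0.002]
contact_force: [0.6, 0.5, -0.3]
finger_gap: 0.0725
grip_force: 0.0
```

```bash
cat > rim.py <<'E'
from h import *
import sys
np.set_printoptions(precision=4,suppress=True)
t=np.linspace(0,2*np.pi,90)
def rim(tag,x0,y0,z,r,w=.012):
    d=np.load(tag+'.npz');W=d['W'];p=dict(zip(['fx','fy','cx','cy'],d['cal']));g=cv2.imread(f'pics/{tag}.png').max(axis=2).astype(np.float32)
    def val(x,y):
        P=np.c_[x+r*np.cos(t),y+r*np.sin(t),0*t+z];C=(P-W[:3,3])@W[:3,:3]
        u=p['cx']+p['fx']*C[:,0]/-C[:,2];v=p['cy']-p['fy']*C[:,1]/-C[:,2]
        return cv2.remap(g,u.astype(np.float32),v.astype(np.float32),cv2.INTER_LINEAR).mean()
    return np.array(min((val(x,y),x,y) for x in np.arange(x0-w,x0+w,.0005) for y in np.arange(y0-w,y0+w,.0005)))
if __name__=='__main__':
    tag=sys.argv[1];x,y,z,r=map(float,sys.argv[2:])
    for k in (-.004,0,.004): print(tag,z+k,rim(tag,x,y,z+k,r))
E
python3 c.py w7 small:0; python3 d.py w7|grep yel; python3 rim.py w7 .489 -.012 .040 .0215;python3 rim.py w1 .489 -.012 .040 .0215; python3 rim.py w6 .494 -.307 .069 .0255
```

```text
15.3667 [ 0.4899 -0.0131  0.0844] [2.1847 2.2558 0.0004] [-0.3682  0.5516  0.4425  2.1012 -0.425   0.5734  0.4104]
small 0.88 [453. 136.] [0.5802 0.0376 0.    ]
small 0.79 [321.1 200.1] [ 0.4893 -0.0123  0.    ]
small 0.68 [447.7 263.6] [ 0.5907 -0.0616 -0.    ]
w7 yellow [471.4 137.4] [81.9 93.6] 5764.5 [0.5793 0.0398 0.03  ]
w7 yellow [319.5 208.5] [74.7 82.4] 4649.0 [ 0.4882 -0.0088  0.03  ]
w7 yellow [471.  271.8] [52.2 81. ] 2616.5 [ 0.5941 -0.0516  0.03  ]
w7 0.036000000000000004 [20.9009  0.488  -0.013 ]
w7 0.04 [21.5231  0.488  -0.012 ]
w7 0.044 [33.7408  0.488  -0.0105]
w1 0.036000000000000004 [84.0453  0.488  -0.011 ]
w1 0.04 [89.8242  0.488  -0.0115]
w1 0.044 [99.565  0.488 -0.012]
w6 0.065 [27.9088  0.4945 -0.309 ]
w6 0.069 [28.4736  0.4945 -0.3065]
w6 0.07300000000000001 [32.227   0.4945 -0.3045]
```

Request:
send_rows:
  targets:
    - [0.1, -0.2, 1.5, 0]
    - [0.1, -0.2, 3, 0]
    - [0.1, -0.2, 4.2, 0]
    - [0.1, -0.2, 5.2, 0]
    - [0.1, -0.2, 5.65, 0]
    - [0.1, -0.2, 5.65, 0]
    - [0.1, -0.2, 5.65, 0]

```text
time_s: 16.0
ee_pos: [0.4875, -0.0107, 0.0274]
tool_rot: [2.183, 2.259, 0.001]
contact_force: [0.7, -0.5, -1.0]
finger_gap: 0.0726
grip_force: 0.0
```

Request:
send_rows:
  targets:
    - [0, 0, 0, 0]
    - [0, 0, 0, 0]
    - [0, 0, 0, 0]
    - [0, 0, 0, 0]
    - [0, 0, 0, 0]
    - [0, 0, 0, 0]
    - [0, 0, 0, 0]
    - [0, 0, 0, 0]
  claw: 0
  grip_force: 30

```text
time_s: 16.67
ee_pos: [0.4876, -0.0104, 0.0277]
tool_rot: [2.182, 2.259, 0.002]
contact_force: [-0.4, 0.1, 8.4]
finger_gap: 0.0441
grip_force: 29.3
```

Request:
send_rows:
  targets:
    - [0, 0, -1, 0]
    - [0, 0, -3, 0]
    - [0, 0, -6, 0]
    - [0, 0, -9, 0]
    - [0, 0, -11, 0]
    - [0, 0, -11, 0]
    - [0, 0, -11, 0]

```text
time_s: 17.25
ee_pos: [0.4878, -0.0101, 0.1383]
tool_rot: [2.18, 2.259, 0.004]
contact_force: [-0.6, 0.2, -0.4]
finger_gap: 0.0437
grip_force: 30.9
```

```bash
python3 c.py w8; python3 d.py w8|grep yel; python3 rim.py w8 .488 -.012 .1505 .0215
```

```text
17.3 [ 0.4871 -0.01    0.1373] [2.1814 2.2603 0.0013] [-0.4367  0.471   0.5218  2.056  -0.3588  0.7013  0.3512]
w8 yellow [321.1 250.1] [100.3 103.1] 7515.0 [ 0.4898 -0.0617  0.03  ]
w8 yellow [440.6 134.5] [64.  73.2] 3512.5 [0.579  0.0398 0.03  ]
w8 yellow [438.  250.3] [56.8 63.3] 2706.5 [ 0.5906 -0.0584  0.03  ]
w8 0.1465 [19.4895  0.488  -0.0125]
w8 0.1505 [20.875   0.4875 -0.0115]
w8 0.1545 [25.8223  0.4875 -0.01  ]
```

Request:
send_rows:
  targets:
    - [-3, 0, 0, 0]
    - [-6.5, -0.1, 0, 0]
    - [-10.5, -0.1, 0, 0]
    - [-14.5, -0.2, 0, 0]
    - [-18.5, -0.2, 0, 0]
    - [-22.5, -0.3, 0, 0]
    - [-26.5, -0.3, 0, 0]
    - [-29, -0.3, 0, 0]
    - [-29.6, -0.3, 0, 0]
    - [-29.6, -0.3, 0, 0]

```text
time_s: 18.13
ee_pos: [0.4931, -0.3085, 0.1356]
tool_rot: [-2.186, -2.255, 0.003]
contact_force: [0.9, -0.2, -1.3]
finger_gap: 0.0439
grip_force: 30.9
```

Request:
send_rows:
  targets:
    - [0, 0, 0, 0]
    - [0, 0, 0, 0]
    - [0, 0, 0, 0]

```text
time_s: 18.38
ee_pos: [0.4949, -0.3042, 0.1365]
tool_rot: [-2.179, -2.262, -0.001]
contact_force: [0.3, 0.5, -0.8]
finger_gap: 0.0436
grip_force: 30.9
```

```bash
python3 c.py w9;  python3 rim.py w9 .4945 -.307 .1505 .0215; python3 d.py w9
```

```text
18.4333 [ 0.4949 -0.3045  0.1367] [-2.1791 -2.2618 -0.0007] [ 0.171   0.5838  0.4733  1.821  -0.3512  0.8213  0.8569]
w9 0.1465 [19.7557  0.495  -0.306 ]
w9 0.1505 [20.9704  0.495  -0.305 ]
w9 0.1545 [34.1749  0.495  -0.303 ]
w9 blue [320.9 205.5] [81.5 86. ] 2704.5 [ 0.495  -0.3148  0.03  ]
w9 yellow [321.1 250.1] [100.3 102.9] 7509.0 [ 0.4966 -0.3549  0.03  ]
w9 yellow [419.5  61.5] [70.4 80.8] 4272.5 [ 0.5623 -0.2027  0.03  ]
w9 red [321.4 188.2] [73.5 77. ] 410.5 [ 0.4948 -0.3001  0.03  ]
```

Request:
send_rows:
  targets:
    - [-0.1, 0, 1, 0]
    - [-0.1, 0, 2.2, 0]
    - [-0.1, 0, 3.2, 0]
    - [-0.1, 0, 3.8, 0]
    - [-0.1, 0, 4.3, 0]
    - [-0.1, 0, 4.7, 0]
    - [-0.1, 0, 5, 0]
    - [-0.1, 0, 5.3, 0]
    - [-0.1, 0, 5.5, 0]
    - [-0.1, 0, 5.5, 0]

```text
time_s: 19.27
ee_pos: [0.4946, -0.3072, 0.0817]
tool_rot: [-2.182, -2.26, 0.0]
contact_force: [0.0, -0.8, 0.4]
finger_gap: 0.0438
grip_force: 30.9
```

Request:
send_rows:
  targets:
    - [0, 0, 0.15, 0]
    - [0, 0, 0.3, 0]
    - [0, 0, 0.45, 0]
    - [0, 0, 0.55, 0]
    - [0, 0, 0.65, 0]
    - [0, 0, 0.65, 0]

```text
time_s: 19.77
ee_pos: [0.4945, -0.3072, 0.0752]
tool_rot: [-2.182, -2.26, 0.0]
contact_force: [-1.0, -0.1, -0.3]
finger_gap: 0.044
grip_force: 30.9
```

Request:
send_rows:
  targets:
    - [0, 0, 0.05, 0]
    - [0, 0, 0.1, 0]
    - [0, 0, 0.15, 0]
    - [0, 0, 0.15, 0]

```text
time_s: 20.1
ee_pos: [0.4946, -0.3073, 0.0739]
tool_rot: [2.182, 2.26, 0.0]
contact_force: [-0.2, -0.1, -0.7]
finger_gap: 0.044
grip_force: 30.9
```

Request:
send_rows:
  targets:
    - [0, 0, 0.05, 0]
    - [0, 0, 0.1, 0]
    - [0, 0, 0.1, 0]

```text
time_s: 20.35
ee_pos: [0.4947, -0.3073, 0.0737]
tool_rot: [2.182, 2.26, 0.001]
contact_force: [-2.0, 1.7, 10.5]
finger_gap: 0.0442
grip_force: 31.7
```

Request:
send_rows:
  targets:
    - [0, 0, -0.05, 0]
    - [0, 0, -0.05, 0]
    - [0, 0, -0.05, 0]
    - [0, 0, -0.05, 0]
    - [0, 0, -0.05, 0]
    - [0, 0, -0.05, 0]
  claw: 0.85

```text
time_s: 20.85
ee_pos: [0.4945, -0.3072, 0.0733]
tool_rot: [-2.182, -2.26, 0.0]
contact_force: [-0.1, -0.2, 0.4]
finger_gap: 0.0722
grip_force: 0.0
```

Request:
send_rows:
  targets:
    - [0, 0, -1, 0]
    - [0, 0, -3, 0]
    - [0, 0, -6, 0]
    - [0, 0, -8, 0]
    - [2, 0, -9, 0]
    - [5, 0, -9, 0]
    - [8, 0, -9, 0]
    - [8, 0, -9, 0]
    - [8, 0, -9, 0]
    - [8, 0, -9, 0]

```text
time_s: 21.68
ee_pos: [0.492, -0.2277, 0.164]
tool_rot: [2.181, 2.26, -0.0]
contact_force: [-0.0, 0.1, -0.2]
finger_gap: 0.0725
grip_force: 0.0
```

```bash
python3 c.py x1 large_handle:.027 large_mid:.026 middle:.023 small:.046; python3 d.py x1; python3 rim.py x1 .4945 -.307 .086 .0215
cat > hand.py <<'E'
# white handle pixels near expected location -> world at z=.027
from h import *
import sys
np.set_printoptions(precision=4,suppress=True)
for tag in sys.argv[3:]:
    cx,cy=map(float,sys.argv[1:3])
    d=np.load(tag+'.npz');W=d['W'];p=dict(zip(['fx','fy','cx','cy'],d['cal']));im=cv2.imread(f'pics/{tag}.png')
    h=cv2.cvtColor(im,cv2.COLOR_BGR2HSV);m=((h[...,2]>190)&(h[...,1]<60)).astype(np.uint8)
    v,u=np.nonzero(m)
    for z in (.02,.027,.044):
        P=np.array([atz(p,W,(a/640,b/400),z) for a,b in zip(u,v)])
        q=P[(np.hypot(P[:,0]-cx,P[:,1]-cy)<.065)] if len(P) else P
        if len(q): 
            a=np.degrees(np.arctan2(q[:,1]-cy,q[:,0]-cx));r=np.hypot(q[:,0]-cx,q[:,1]-cy);i=np.argsort(r);far=a[i[-15:]]
            print(tag,z,len(q),'mean bearing',a.mean(),'far',far.mean(),r.max(),r.min())
E
python3 hand.py .4945 -.307 x1 w6; python3 hand.py .4940 -.3055 w1 w2
```

```text
21.7333 [ 0.4918 -0.2284  0.1639] [ 2.1824  2.2582 -0.0004] [ 0.0081  0.5015  0.51    1.8918 -0.323   0.829   0.7204]
large_handle 0.86 [338.4 217.3] [ 0.5092 -0.2595  0.027 ]
large_mid 0.51 [320.4 246.1] [ 0.4935 -0.2898  0.026 ]
middle 0.78 [323.6 260. ] [ 0.4971 -0.3061  0.023 ]
small 0.79 [395.5 154.9] [ 0.5519 -0.1966  0.046 ]
small 0.64 [319.2 274.6] [ 0.493 -0.309  0.046]
x1 blue [320.9 277.7] [63.6 71.8] 922.5 [ 0.4951 -0.3216  0.03  ]
x1 yellow [321.  289.9] [58.4 64.4] 2832.5 [ 0.4956 -0.3352  0.03  ]
x1 yellow [402.9 157.3] [56.9 63.9] 2736.0 [ 0.5624 -0.201   0.03  ]
x1 yellow [460.4 -16.9] [58.8 68.2] 517.0 [ 0.5916 -0.0675  0.03  ]
x1 red [320.2 259.2] [67.7 72.8] 904.5 [ 0.4937 -0.3017  0.03  ]
x1 0.08199999999999999 [27.8909  0.4945 -0.3105]
x1 0.086 [32.7318  0.4945 -0.3085]
x1 0.09 [41.6023  0.4945 -0.306 ]
x1 0.02 161 mean bearing 72.59167850145343 far 74.76310864583944 0.050778213064544955 0.02328943582663027
x1 0.027 161 mean bearing 74.44458931970095 far 75.96482487186653 0.05306436527669562 0.02619331707777372
x1 0.044 161 mean bearing 77.9807129961741 far 78.4
[... 303 characters left out ...]
73897 far 78.38421745539844 0.05858975981977319 0.03360186784565058
w1 0.02 67 mean bearing 68.91762693306498 far 72.44179272739345 0.04763816223566286 0.021294577933048547
w1 0.027 67 mean bearing 71.90891818986601 far 74.40309595059105 0.05059906195596023 0.02452979536332088
w1 0.044 67 mean bearing 77.28259745728091 far 78.25558864097613 0.057976130375532495 0.03286800227537431
w2 0.02 163 mean bearing 63.97878608369865 far 69.48215184244866 0.04626324812271339 0.018523427077337586
w2 0.027 163 mean bearing 69.31459994800916 far 72.7517289963864 0.049679823705324345 0.021943699082536555
w2 0.044 163 mean bearing 78.24273225978033 far 79.15340209804367 0.05852591577193081 0.032050245292788
```

```bash
cat > iou.py <<'E'
from h import *
def ear(R,zc,h,s=1.):
    t=np.linspace(-np.pi/2,np.pi/2,60)
    return np.c_[33+(R-33)*np.cos(t)**s,zc+h*np.sin(t)]/1000
loop=ear(52.5,27,13.5,.6)
def fit(tag,cx,cy,w):
    d=np.load(tag+'.npz');W=d['W'];p=dict(zip(['fx','fy','cx','cy'],d['cal']));im=cv2.imread(f'pics/{tag}.png')
    h=cv2.cvtColor(im,cv2.COLOR_BGR2HSV);m=((h[...,2]>185)&(h[...,1]<75)).astype(np.uint8)
    res=[]
    c0=proj(p,W,[cx+.05*np.cos(1.3),cy+.05*np.sin(1.3),.03]).astype(int)
    win=np.zeros_like(m);cv2.circle(win,tuple(map(int,c0)),w,1,-1);m=m*win
    for b in np.arange(55,100,.5):
        e=np.array([np.cos(np.radians(b)),np.sin(np.radians(b))])
        q=np.array([proj(p,W,[cx+r*e[0],cy+r*e[1],z]) for r,z in loop])
        dep=np.linalg.norm(W[:3,3]-[cx,cy,.03]);th=max(1,int(round(p['fx']*.007/dep)))
        k=np.zeros_like(m);cv2.polylines(k,[np.round(q*16).astype(np.int32)],False,1,th,cv2.LINE_8,4)
        # share of the visible (white) pixels covered
        res.append((float((k&m).sum()/ (m.sum()+1)),b))
    best=max(res)[0];bs=[b for v,b in res if v>best*.97];return m.sum(),best,np.mean(bs),min(bs),max(bs)
for a in [('x1',.4945,-.307,35),('w6',.4945,-.307,35),('w2',.494,-.3055,35),('w1',.494,-.3055,25)]: print(a[0],fit(*a))
E
python3 iou.py
```

```text
x1 (np.uint64(167), 0.9940476190476191, np.float64(76.5), np.float64(74.5), np.float64(78.5))
w6 (np.uint64(155), 0.9935897435897436, np.float64(76.5), np.float64(74.5), np.float64(78.5))
w2 (np.uint64(178), 0.9273743016759777, np.float64(75.25), np.float64(74.5), np.float64(76.0))
w1 (np.uint64(71), 0.9861111111111112, np.float64(75.0), np.float64(71.5), np.float64(78.5))
```

Request:
send_rows:
  targets:
    - [-2, 0, 0, 5]
    - [-4.5, 0, 0, 10]
    - [-7, 0, 0, 16]
    - [-7.9, 0, 0, 16]
    - [-7.9, 0, 0, 16]
    - [-7.9, 0, 0, 16]
    - [-7.9, 0, 0, 16]
  claw: 1

```text
time_s: 22.52
ee_pos: [0.4945, -0.3051, 0.1631]
tool_rot: [-2.473, -1.936, -0.001]
contact_force: [0.3, -0.4, -0.1]
finger_gap: 0.0859
grip_force: 0.0
```

```bash
python3 c.py x2;  python3 rim.py x2 .4945 -.307 .086 .0215; sed -i '/^for a in/d' iou.py; python3 -c "
from iou import *
print(fit('x2',.4945,-.307,40))"
```

```text
22.5667 [ 0.4947 -0.3049  0.1632] [-2.4725 -1.9365 -0.0009] [ 0.1096  0.5707  0.5755  1.794  -0.3884  0.8924  0.619 ]
x2 0.08199999999999999 [21.1528  0.4945 -0.3095]
x2 0.086 [23.459   0.4945 -0.309 ]
x2 0.09 [33.8121  0.495  -0.3075]
(np.uint64(192), 0.9948186528497409, np.float64(77.75), np.float64(76.5), np.float64(79.0))
```

Request:
send_rows:
  targets:
    - [-0.3, 0.05, 2.5, 0]
    - [-0.3, 0.05, 5, 0]
    - [-0.3, 0.05, 7, 0]
    - [-0.3, 0.05, 9, 0]
    - [-0.3, 0.05, 10.5, 0]
    - [-0.3, 0.05, 12, 0]
    - [-0.3, 0.05, 13.2, 0]
    - [-0.3, 0.05, 13.9, 0]
    - [-0.3, 0.05, 13.9, 0]
    - [-0.3, 0.05, 13.9, 0]

```text
time_s: 23.4
ee_pos: [0.4944, -0.3091, 0.0246]
tool_rot: [-2.475, -1.935, -0.0]
contact_force: [0.4, 0.2, 0.0]
finger_gap: 0.0856
grip_force: 0.0
```

Request:
send_rows:
  targets:
    - [0, 0, 0, 0]
    - [0, 0, 0, 0]
    - [0, 0, 0, 0]
    - [0, 0, 0, 0]
    - [0, 0, 0, 0]
    - [0, 0, 0, 0]
    - [0, 0, 0, 0]
    - [0, 0, 0, 0]
  claw: 0
  grip_force: 45

```text
time_s: 24.07
ee_pos: [0.4946, -0.3095, 0.0256]
tool_rot: [2.474, 1.934, 0.001]
contact_force: [-1.1, 0.2, 5.0]
finger_gap: 0.0657
grip_force: 49.8
```

Request:
send_rows:
  targets:
    - [0, 0, -0.5, 0]
    - [0, 0, -1.5, 0]
    - [0, 0, -3, 0]
    - [0, 0, -5, 0]
    - [0, 0, -7, 0]
    - [0, 0, -9, 0]
    - [0, 0, -11, 0]
    - [0, 0, -12, 0]
    - [0, 0, -12.4, 0]
    - [0, 0, -12.4, 0]

```text
time_s: 24.9
ee_pos: [0.4946, -0.3094, 0.1493]
tool_rot: [2.474, 1.934, 0.001]
contact_force: [0.2, 0.5, -2.9]
finger_gap: 0.066
grip_force: 51.1
```

Request:
send_rows:
  targets:
    - [1.5, -0.2, 0, 0]
    - [4, -0.5, 0, -2]
    - [7, -0.9, 0, -4]
    - [10, -1.3, 0, -6]
    - [13, -1.6, 0, -8]
    - [16, -2, 0, -10]
    - [19, -2.4, 0, -12]
    - [22, -2.7, 0, -14]
    - [24.5, -3, 0, -16]
    - [26, -3.2, 0, -18]

```text
time_s: 25.73
ee_pos: [0.5257, -0.0457, 0.1471]
tool_rot: [-2.135, -2.302, 0.001]
contact_force: [-0.1, 0.1, -2.9]
finger_gap: 0.0659
grip_force: 51.0
```

```bash
python3 c.py x3 large_handle:.15; python3 d.py x3
```

```text
25.7833 [ 0.5261 -0.0436  0.147 ] [-2.1284 -2.3064 -0.0003] [-0.345   0.5074  0.5078  1.9434 -0.346   0.7789  0.4396]
large_handle 0.73 [322.1 145.8] [0.5222 0.0068 0.15  ]
x3 blue [323.2 278.9] [144.5 158. ] 4114.5 [ 0.5336 -0.1301  0.03  ]
x3 yellow [324.6 325.7] [ 74.4 126.9] 6294.0 [ 0.5388 -0.1805  0.03  ]
x3 yellow [324.1 307.4] [136.5 153.9] 5200.0 [ 0.5368 -0.1602  0.03  ]
x3 yellow [400.5  88.9] [68.4 74.2] 3746.5 [0.5805 0.0392 0.03  ]
x3 yellow [398.9 207.8] [54.4 59.5] 2144.5 [ 0.593  -0.0567  0.03  ]
x3 red [321.2 247.5] [135.5 149.5] 2027.5 [ 0.5295 -0.0988  0.03  ]
```

Request:
send_rows:
  targets:
    - [3, 0.6, 0, 0]
    - [6.5, 1.3, 0, 0]
    - [10, 2, 0, 0]
    - [13.5, 2.7, 0, 0]
    - [17, 3.4, 0, 0]
    - [20, 4, 0, 0]
    - [23, 4.5, 0, 0]
    - [25, 5, 0, 0]
    - [26.4, 5.3, 0, -0.5]
    - [26.7, 5.3, 0, -0.5]

```text
time_s: 26.67
ee_pos: [0.5606, 0.2225, 0.1475]
tool_rot: [-2.129, -2.31, 0.001]
contact_force: [-0.9, 0.6, -1.7]
finger_gap: 0.0661
grip_force: 51.0
```

Request:
send_rows:
  targets:
    - [0, 0, 0, 0]
    - [0, 0, 0, 0]
    - [0, 0, 0, 0]
    - [0, 0, 0, 0]
    - [0, 0, 0, 0]

```text
time_s: 27.08
ee_pos: [0.5605, 0.2195, 0.1486]
tool_rot: [2.134, 2.305, -0.0]
contact_force: [0.3, -0.4, -1.6]
finger_gap: 0.0661
grip_force: 51.0
```

```bash
cat > fin.py <<'E'
from h import *
np.set_printoptions(precision=4,suppress=True)
S=[]
for i in range(4):
    S.append(env.observe()['ee_pos']); 
    p,W=shot('wrist') if i%2 else shot('side')
    for n in ('large_mid','large_handle','lens','small'):
        for r in env.landmark_of(p,n)[:2]: print('wrist' if i%2 else 'side',n,round(r['score'],2),np.array(r['at'])*[640,400], atz(p,W,r['at'],.15))
    S.append(env.observe()['ee_pos'])
s=env.observe();print(np.mean(S,0),np.ptp(S,0),s['tool_rot'],np.degrees(2*np.arctan2(s['tool_rot'][1],s['tool_rot'][0])),s['time_s'],s['joint_vel'])
pt,Wt=shot('top');ps,Ws=shot('side')
T=np.mean(S,0)
cv2.imwrite('pics/finside.png',ps['image'])
print('proj mid side',proj(ps,Ws,[T[0],T[1],T[2]+.001]),'handle',proj(ps,Ws,T+np.array([.05*np.cos(1.66),.05*np.sin(1.66),.002])))
for n in ('large_mid','large_handle','large'):
    a=env.landmark_of(ps,n)[:1];b=env.landmark_of(pt,n)[:1]
    print(n,[ (x['score'],np.array(x['at'])*[640,400]) for x in a+b], tri([ray(ps,Ws,a[0]['at']),ray(pt,Wt,b[0]['at'])]) if a and b else '')
E
python3 fin.py
```

```text
side large_mid 0.91 [360.384 210.48 ] [0.5699 0.2201 0.15  ]
side large_mid 0.49 [379.2 218.2] [0.5613 0.2682 0.15  ]
side large_handle 0.88 [377.088 220.8  ] [0.5719 0.2711 0.15  ]
side lens 0.96 [440.32 245.52] [0.5419 0.4157 0.15  ]
side small 0.72 [249.92 192.4 ] [ 0.7056 -0.0105  0.15  ]
side small 0.69 [276.8 214. ] [0.7152 0.0993 0.15  ]
wrist large_mid 0.71 [486.016 315.88 ] [0.6487 0.1916 0.15  ]
wrist large_handle 0.88 [319.616 146.4  ] [0.5556 0.2726 0.15  ]
wrist small 0.89 [320.128 275.4  ] [0.5608 0.2085 0.15  ]
side large_mid 0.7 [363.392 210.68 ] [0.5655 0.2253 0.15  ]
side large_handle 0.29 [362.88 204.48] [0.5483 0.2086 0.15  ]
side lens 0.58 [438.4  245.52] [0.5447 0.413  0.15  ]
side small 0.74 [275.008 215.8  ] [0.7224 0.1017 0.15  ]
side small 0.72 [361.92 204.8 ] [0.5509 0.2079 0.15  ]
wrist large_handle 0.67 [322.496 146.68 ] [0.5569 0.2727 0.15  ]
wrist small 0.57 [319.68 276.52] [0.5606 0.208  0.15  ]
[0.5604 0.2206 0.1484] [0.0002 0.0013 0.0003] [ 2.1323  2.307  -0.0001] 94.50602503962776 28.0833 [-0.0004  0.0008  0.0017  0.0013  0.0013  0.0001 -0.0003]
proj mid side [363.3191 209.0747] handle [381.5415 217.4718]
large_mid [(0.66, array([363.968, 210.88 ])), (0.62, array([251.392, 202.4  ]))] (array([0.5598, 0.2193, 0.1433]), [np.float64(0.0024152400811433775), np.float64(0.002415240081143482)])
large_handle [(0.97, array([378.88, 219.88]))] 
large [(0.72, array([362.112, 221.48 ])), (0.5, array([251.328, 201.12 ]))] (array([0.5661, 0.2225, 0.1179]), [np.float64(0.001414011494507805), np.float64(0.001414011494507834)])
```

Request:
send_rows:
  targets:
    - [0.2, 0, 0, 0]
    - [0.4, 0, -0.1, 0]
    - [0.5, -0.1, -0.1, -0.5]
    - [0.5, -0.1, -0.1, -0.5]
    - [0.5, -0.1, -0.1, -0.5]
    - [0.5, -0.1, -0.1, -0.5]
    - [0.5, -0.1, -0.1, -0.5]
    - [0.5, -0.1, -0.1, -0.5]
    - [0.5, -0.1, -0.1, -0.5]
    - [0.5, -0.1, -0.1, -0.5]

```text
time_s: 29.32
ee_pos: [0.559, 0.2256, 0.1493]
tool_rot: [2.122, 2.316, -0.0]
contact_force: [0.1, 0.2, -2.7]
finger_gap: 0.0658
grip_force: 51.0
```

```bash
python3 c.py x5 large_handle:.1515; python3 rim.py x5 .5595 .227 .211 .0215;python3 c.py x6 large_handle:.1515|tail -1; python3 -c "
from workcell import env
s=env.observe();print(s['ee_pos'],s['joint_vel'])"
```

```text
29.3667 [0.559  0.2257 0.1493] [ 2.1223  2.3162 -0.    ] [-0.7842  0.6061  0.5237  1.7522 -0.3769  0.8847 -0.0081]
large_handle 0.7 [322.3 149. ] [0.555  0.2765 0.1515]
x5 0.207 [22.4064  0.559   0.2245]
x5 0.211 [22.4588  0.559   0.2235]
x5 0.215 [34.6071  0.558   0.226 ]
large_handle 0.71 [320.7 147.8] [0.5543 0.277  0.1515]
[0.55894879 0.22569834 0.14932   ] [ 0.00177125 -0.00032483  0.00142714 -0.00015196 -0.00143634 -0.00164447
  0.00095755]
```

Request:
send_rows:
  targets:
    - [0.1, 0, 0, 0]
    - [0.15, 0, 0, 0]
    - [0.15, 0, 0, 0]
    - [0.15, 0, 0, 0]
    - [0.15, 0, 0, 0]
    - [0.15, 0, 0, 0]
    - [0.15, 0, 0, 0]
    - [0.15, 0, 0, 0]
    - [0.15, 0, 0, 0]
    - [0.15, 0, 0, 0]

```text
time_s: 30.35
ee_pos: [0.5588, 0.2271, 0.1493]
tool_rot: [2.122, 2.316, -0.0]
contact_force: [0.1, -0.7, -3.3]
finger_gap: 0.0654
grip_force: 51.0
```

```bash
python3 -c "
from workcell import env
s=env.observe();print(s['ee_pos'],s['joint_vel'],s['finger_gap'],s['grip_force'])
print(env.finish_job())"
```

```text
[0.55881985 0.22714918 0.14932338] [-0.00152129  0.00058072 -0.00057515 -0.001002   -0.00207314  0.0004597
 -0.00230585] 0.06540135311553992 50.97032559569925
the job is handed in; nothing more can be done
None
```

I handed the job in at about 30 s, with the nest held still above the mat at about lens height and its handle pointing at the lens, all by measurement and within a few mm; the hand-in returned no verdict, and I viewed 11 pictures, one over the limit of 10.

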